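Lay the slab-glass pieces on their pattern cards

ROBOT

A 6-joint arm with a two-finger parallel gripper is mounted at the origin on the work surface. World frame = base frame: x ahead of the robot, y to its left, z up, the work surface at z = 0. Lengths are in mm, angles in rad, forces in N, time in s.
With the tool pointing down it reaches from about 350 to 775 mm from the base axis. Payload 7.3 kg.
Tool frame: the origin (TCP) lies at the very end of the fingers, on their centre line; the grasp point (between the pads) lies 19 mm behind it; z points along the fingers, y is the line along which they close (so a half turn about z gives the same grasp; the last joint's range is limited). The gripper opens to 92 mm and grips with 3 to 60 N. Pads are 19 mm wide; open, the fingers measure 130 mm over their backs; the gripper's body (75 mm by 190 mm) begins 47 mm behind the grasp point.
Start: joints at [1.033, 0.342, 1.524, -0, 1.275, -0.146], TCP at [200.46, 485.243, 226.741] pointing down, gripper open.
Joint ranges: [-2.53, 2.53], [-0.77, 2.02], [0.04, 2.7], [-1, 4.14], [0.28, 2.66], [-3.11, 3.11]. Speed limits (rad/s): [2.57, 2.57, 3.14, 3.14, 3.14, 3.14].

INTERFACE

Orientations are given as [roll, pitch, yaw] about the fixed x, y, z axes, in that order (R = Rz(yaw) Ry(pitch) Rx(roll)).
In Python, from plant import get_obs, capture, close_job gives the robot as it stands. The module is installed in compiled form; this text tells all that it offers.
- The arm moves only by the shell command python3 -m handwheel 'ROWS'. ROWS is JSON, a list of rows, each a list of 3 entries, a list of its own where there are three numbers: the turn, a rotation vector about the tool's x, y, z in degrees, then the shift along the tool's x, y, z in m, then the opening, from 0 (shut) to 1 (fully open). A call has 1 to 12 rows; each row is the pose to reach, as a shift and turn from the pose commanded when the call began, along the tool's axes at that moment; what a row does not reach only later rows make up. A row lasts 1/10 s, in which the tool goes at most 50 mm and 8.59 degrees, less where a joint would pass 70% of its speed; a pose out of reach is approached as far as the arm can. A call with a gripper value outside its range is refused whole. The fingers move at their own pace and stop on an object; the grip force is fixed at half the most. Time passes only in rows, so rows that repeat a pose let the fingers close. It gives the time, the measured TCP pose, the force, the opening and the grip force at its end, in the units of the state.
- get_obs(): the state, without advancing time (a new reading comes with each control period).
- capture(name): name is "scene" or "top" or "wrist"; returns a dict with "image" (420x560x3 uint8, red, green, blue), "depth" (420x560 float32, mm along the optical axis (not along the pixel's ray), 0 where there is no reading), "fx", "fy", "cx", "cy" (pixels), "camera_from_world" (4x4, takes a point from world to camera coordinates). Camera axes: x right, y down, z forward; pixel columns grow to the right and rows downward; lengths in mm; the calibration is good to about 2 mm. A picture is of the moment at which its call begins.
- close_job(): hands the job in; it is judged then, once.
The state is a dict: "time": time; "joint_positions": joint angles; "dq": joint speeds; "tau": joint torques, N m; "tool_pos": TCP position; "tcp_rot": TCP orientation; "contact_force": force on the tool from outside, world axes, zero at the start; "moment": the same for the moment, N m; "grip_width": finger opening in mm; "finger_force": force on a finger pad.
Only numpy, scipy, OpenCV 4.12 (cv2) and the standard library are available. Lean on these libraries where they do the work, as an engineer would, in place of code of your own. Each camera call takes 0.05 s, during which the arm holds its last target. There are 200 camera calls.

TASK

Lay each of the four loose pieces of thick green glass flat on the card whose drawn outline has its shape, centred and turned so that it fills the outline. Set the glass down gently, do not drop it, and do not push the small jar or the copper ring out of place.

Things in the scene. Friction and masses are not known exactly. Their poses are not given: they have to be found in the camera images.
- disc_mid (a point): loose piece of green slab glass, a round disc, 52 mm in diameter, 25 mm thick, lying flat; the point is its centre, 12.5 mm above its underside; z up. About 0.1 to 0.25 kg
- square_mid (a point): loose piece of green slab glass, a square slab, 46 x 46 mm, sides along its x and y, 25 mm thick, lying flat; the point is its centre, 12.5 mm above its underside; z up. About 0.1 to 0.25 kg
- bar_mid (a point): loose piece of green slab glass, a long bar with square ends, 84 mm long (its x) by 30 mm wide (its y), 25 mm thick, lying flat; the point is its centre, 12.5 mm above its underside; z up. About 0.1 to 0.25 kg
- oval_mid (a point): loose piece of green slab glass, a long oval with straight sides and half-round ends, 80 mm long (its x) by 40 mm wide (its y), 25 mm thick, lying flat; the point is its centre, 12.5 mm above its underside; z up. About 0.1 to 0.25 kg
- mark_disc (a point): outline of the round disc drawn in dark line on a white card of 106 mm (along x) by 74 mm (along y), 4 mm thick, fixed to the table; the outline has the size and the axes of its piece (52 mm in diameter; any turn will do); the point is the outline's centre on the top face of the card, z up
- mark_square (a point): outline of the square slab drawn in dark line on a white card of 106 mm (along x) by 74 mm (along y), 4 mm thick, fixed to the table; the outline has the size and the axes of its piece (46 x 46 mm, sides along its x and y; any of the four quarter turns will do); the point is the outline's centre on the top face of the card, z up
- mark_bar (a point): outline of the long bar with square ends drawn in dark line on a white card of 106 mm (along x) by 74 mm (along y), 4 mm thick, fixed to the table; the outline has the size and the axes of its piece (84 mm long (its x) by 30 mm wide (its y); end for end does not matter); the point is the outline's centre on the top face of the card, z up
- mark_oval (a point): outline of the long oval with straight sides and half-round ends drawn in dark line on a white card of 106 mm (along x) by 74 mm (along y), 4 mm thick, fixed to the table; the outline has the size and the axes of its piece (80 mm long (its x) by 40 mm wide (its y); end for end does not matter); the point is the outline's centre on the top face of the card, z up
- jar: bystander to leave alone: small closed jar, 38 mm in diameter, 45 mm high, standing among the pieces; origin at the centre of its underside
- roll: bystander to leave alone: flat copper ring (empty foil spool), 52 mm across, 12 mm high, lying among the pieces; origin at the centre of its underside
Things that resemble listed ones, but are neither listed nor needed, are in the scene too. What is shaped like the part that bears disc_mid but red is not meant.

How it is judged:
By the outcome, as a careful person would: the job done as asked, in the order asked, and still so for the second after the job is handed in, with the robot touching nothing.
It also fails if it takes over 106 s, if anything falls off the work surface, if the arm or the gripper's body presses on something with over 40 N, if the wrist force passes 120 N, or if a joint passes its speed limit or range.

## Working session

There is one attempt and no reset: what is moved stays moved. The work goes in short steps, Python scripts to look and compute and a shell command to move; the robot and the scene stay as the last step left them, time stands still between calls to the robot, and variables do not carry over. Pictures are saved under pics/ and viewed, at most 14 in all, crops included, and the job is handed in when it is done.

```bash
mkdir -p pics; python3 - <<'E'
from plant import get_obs,capture
import cv2,pickle
o=get_obs();print(o)
for n in("top","scene"):
    c=capture(n);pickle.dump(c,open(n+'.pkl','wb'));cv2.imwrite(f'pics/{n}0.png',cv2.resize(c['image'][:,:,::-1],(784,588),interpolation=cv2.INTER_CUBIC))
    print(c['fx'],c['cx'],c['cy'],c['camera_from_world'].round(3).tolist())
E
```

```text
{'time': 0.0, 'joint_positions': array([ 1.03301228e+00,  3.42719232e-01,  1.52502978e+00, -5.47974297e-05,
        1.27536590e+00, -1.45978942e-01]), 'dq': array([-3.02811228e-04, -2.71373187e-03,  1.13818814e-03, -2.04777084e-04,
       -7.90962507e-05,  8.03299709e-04]), 'tau': array([-1.45113434e-03, -4.31243384e+01, -2.44214219e+01,  7.14876596e-02,
        5.58739551e-02, -1.36021331e-04]), 'tool_pos': array([200.24986121, 484.87029067, 226.04230839]), 'tcp_rot': array([-3.14007896e+00, -1.69587986e-04,  2.74980341e+00]), 'contact_force': array([ 0.20653287, -0.40275917,  0.0544144 ]), 'moment': array([0.02225293, 0.06006012, 0.01345643]), 'finger_force': 0.0, 'grip_width': 91.71871741639177}
386.69837134443554 285.31489883174817 213.30137372559466 [[-0.022, -1.0, -0.02, -13.526], [-0.998, 0.024, -0.058, 473.263], [0.058, 0.018, -0.998, 793.741], [0.0, 0.0, 0.0, 1.0]]
482.8416127593449 284.1479638226244 210.7228064466643 [[0.478, 0.878, 0.014, -215.53], [0.727, -0.386, -0.567, -361.212], [-0.493, 0.281, -0.824, 1236.852], [0.0, 0.0, 0.0, 1.0]]
```

View pics/top0.png

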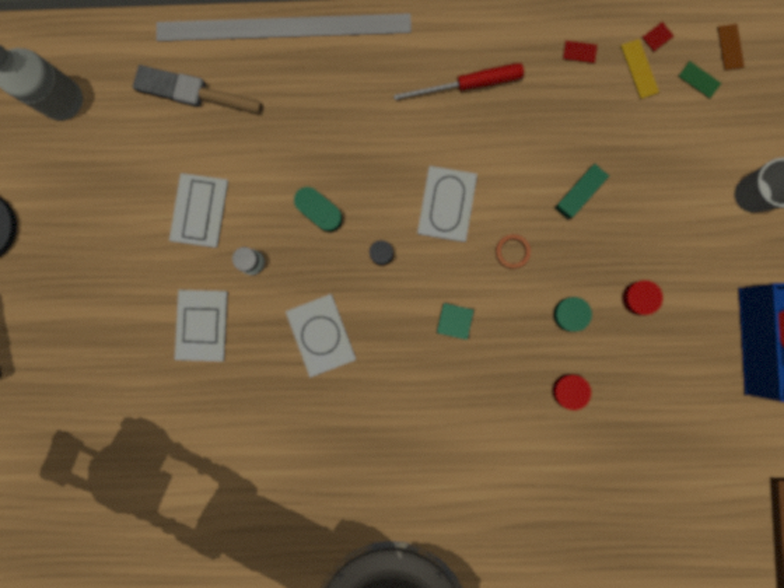

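View pics/scene0.png

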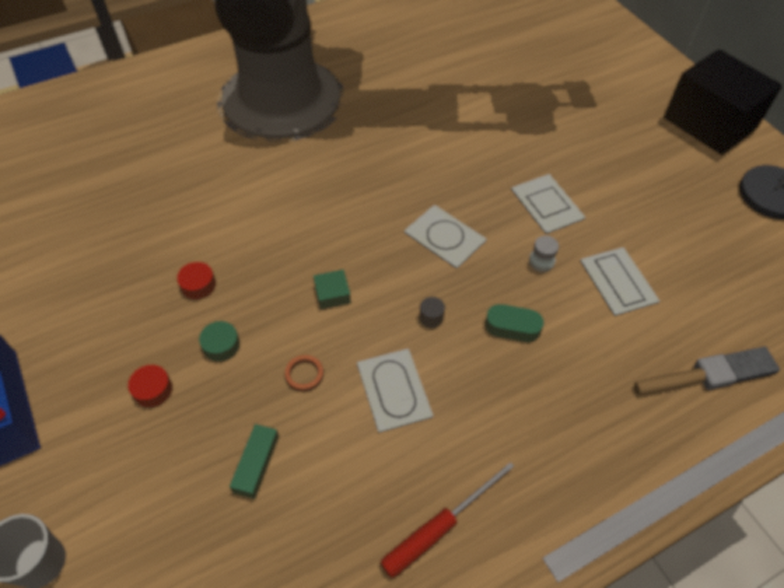

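Disc candidates (top view): green (573,314); red (644,297) and (573,392), which are not meant; dark knob (381,253). Bar: green (582,191), against the small flat green chip at (699,79). Square is (455,321), oval is (318,209). Cards: bar (198,210), square (201,325), disc (320,335), oval (447,203). Next I rectify the top view to world planes and measure.

```bash
cat > h.py <<'E'
import numpy as np,cv2
from plant import get_obs,capture
def H(c,z,x0,y0,s):  # homography: rectified px (u right=-y, v down=-x; s px/mm, origin top-left world x0,y0) -> image px
    K=np.array([[c['fx'],0,c['cx']],[0,c['fy'],c['cy']],[0,0,1]]);T=c['camera_from_world']
    W=np.array([[0,-1/s,x0],[-1/s,0,y0],[0,0,z],[0,0,1]])
    return K@T[:3]@W
def rect(c,z,x0,y0,w,h,s):
    return cv2.warpPerspective(c['image'][:,:,::-1].copy(),H(c,z,x0,y0,s),(int(w*s),int(h*s)),flags=cv2.INTER_CUBIC|cv2.WARP_INVERSE_MAP)
def w(p,x0,y0,s): return np.array([x0-p[1]/s,y0-p[0]/s])
def zmap(c):
    v,u=np.mgrid[:420,:560];d=c['depth']
    P=np.stack([(u-c['cx'])/c['fx']*d,(v-c['cy'])/c['fy']*d,d],-1);T=np.linalg.inv(c['camera_from_world'])
    return P@T[:3,:3].T+T[:3,3]
def blobs(m,x0,y0,s,lo,hi):
    r=[]
    for k in cv2.findContours(m.astype(np.uint8),cv2.RETR_CCOMP,cv2.CHAIN_APPROX_NONE)[0]:
        a=cv2.contourArea(k)/s/s
        if lo<a<hi:
            W=np.array([w(p[0],x0,y0,s) for p in k],np.float32)
            (cx,cy),(a1,a2),t=cv2.minAreaRect(W)
            if a1<a2:a1,a2,t=a2,a1,t+90
            r.append((round(cx,1),round(cy,1),round(a1,1),round(a2,1),round((t+90)%180-90,1),round(a)))
    return r
def go(x,y,z,yaw_deg):  # shift and turn for a target TCP, tool down
    o=get_obs();yw=o['tcp_rot'][2];d=np.array([x,y,z])-o['tool_pos']
    sx=[np.cos(yw),np.sin(yw)]@d[:2];sy=[np.sin(yw),-np.cos(yw)]@d[:2]
    t=(np.degrees(yw)-yaw_deg+90)%180-90
    print('turn z %.2f'%t,'shift %.1f %.1f %.1f mm'%(sx,sy,-d[2]),'q6 %.2f t %.1f'%(o['joint_positions'][5],o['time']))
E
python3 - <<'E'
from h import *;import pickle
c=pickle.load(open('top.pkl','rb'));X0,Y0,s=700,450,2
P=zmap(c);im=c['image'].astype(int)
g=(im[...,1]>im[...,0]+15)&(im[...,1]>im[...,2]+5)
n,L=cv2.connectedComponents(g.astype(np.uint8))
for i in range(1,n):
    m=L==i
    if m.sum()>120:
        z=P[m][:,2];t=m&(abs(P[...,2]-np.percentile(z,80))<5)
        print('green',m.sum(),'zpct',np.percentile(z,[5,50,95]).round(1),P[t].mean(0).round(1))
        k=P[t][:,:2].astype(np.float32);print('   ',cv2.minAreaRect(k))
print('table z',np.median(P[170:180,150:400,2]))
R=rect(c,4,X0,Y0,900,450,s);hs=cv2.cvtColor(R,cv2.COLOR_BGR2HSV)
white=((hs[...,1]<60)&(hs[...,2]>140)).astype(np.uint8)
cs,hh=cv2.findContours(white,cv2.RETR_CCOMP,cv2.CHAIN_APPROX_NONE)
for i,k in enumerate(cs):
    a=cv2.contourArea(k)/4
    if a>500:
        W=np.array([w(p[0],X0,Y0,s) for p in k],np.float32);print('card' if hh[0,i,3]<0 else 'hole',round(a),cv2.minAreaRect(W))
for n,(u,v) in dict(jar=(248,258),roll=(512,252),knob=(381,250)).items():
    u,v=int(u/1.4),int(v/1.4);p=P[v-14:v+14,u-14:u+14].reshape(-1,3);p=p[p[:,2]>5];print(n,p.mean(0),p.max(0),p.min(0))
E
```

```text
green 342 zpct [1.1 3.4 5.9] [ 798.8 -490.1    3.4]
    ((799.1537475585938, -490.2872619628906), (57.60792922973633, 30.02373695373535), 51.64849090576172)
green 566 zpct [22.2 24.9 27.3] [ 626.4 -298.6   25. ]
    ((626.8399047851562, -298.97235107421875), (28.447792053222656, 84.17355346679688), 47.20267105102539)
green 640 zpct [22.2 24.7 26.7] [610.   94.9  24.7]
    ((610.4346923828125, 95.47076416015625), (79.0980224609375, 39.03844451904297), 50.38873291015625)
green 496 zpct [22.1 25.  27.3] [ 444.1 -277.6   25.1]
    ((444.0614318847656, -278.28192138671875), (48.272212982177734, 49.916439056396484), 10.01549243927002)
green 474 zpct [22.5 24.8 27.1] [ 437.8 -104.8   24.8]
    ((437.90924072265625, -104.93898010253906), (45.3355827331543, 44.469276428222656), 76.18931579589844)
table z -0.10751899507602047
card 1585 ((394.0684814453125, 87.65069580078125), (44.12451934814453, 69.17132568359375), 20.556045532226562)
card 1592 ((421.66851806640625, 96.78672790527344), (45.92521667480469, 45.19041061401367), 47.29060745239258)
card 1516 ((440.3929748535156, 279.32427978515625)
[... 746 characters left out ...]
390625, 309.4687805175781), (18.178621292114258, 101.2007064819336), 80.00895690917969)
card 6745 ((619.0604248046875, -100.23443603515625), (73.05603790283203, 104.0900650024414), 77.17865753173828)
hole 4531 ((617.7114868164062, -99.69230651855469), (56.579498291015625, 95.80272674560547), 78.69007110595703)
jar [532.00720106 194.52430203  38.23664599] [552.87815583 216.1946219  819.32756789] [425.85324378 -39.1937398    5.08330595]
roll [ 539.16534317 -194.21460821   18.11474482] [564.5238265  -39.1937398  819.32756789] [ 425.85324378 -220.47789701    5.05679288]
knob [540.51746176   0.9917063   28.50796986] [557.98579713  17.81514711  34.2410658 ] [524.23704666 -15.36288132   6.06638382]
```

```bash
python3 - <<'E'
from h import *
c=capture('wrist');T=np.linalg.inv(c['camera_from_world']);print(T.round(2).tolist(),c['fx'],c['cx'],c['cy'])
go(480,190,330,180)
E
```

```text
[[0.38, 0.88, 0.28, 124.12], [0.92, -0.36, -0.12, 517.41], [-0.0, 0.31, -0.95, 386.4], [0.0, 0.0, 0.0, 1.0]] 307.8617589856065 276.2579970665796 211.13725427283126
turn z -22.45 shift -371.1 -165.8 -103.8 mm q6 -0.15 t 0.1
```

```bash
python3 -m handwheel '[[[0,0,-22.5],[-0.393,-0.166,0.066],0],[[0,0,-22.5],[-0.393,-0.166,0.066],0],[[0,0,-22.5],[-0.393,-0.166,0.066],0],[[0,0,-22.5],[-0.393,-0.166,0.066],0],[[0,0,-22.5],[-0.393,-0.166,0.066],0],[[0,0,-22.5],[-0.393,-0.166,0.066],0],[[0,0,-22.5],[-0.393,-0.166,0.066],0],[[0,0,-22.5],[-0.393,-0.166,0.066],0],[[0,0,-22.5],[-0.393,-0.166,0.066],0],[[0,0,-22.5],[-0.393,-0.166,0.066],0],[[0,0,-22.5],[-0.393,-0.166,0.066],0],[[0,0,-22.5],[-0.393,-0.166,0.066],0]]'
python3 - <<'E'
from h import *;import pickle
c=capture('wrist');pickle.dump(c,open('w1.pkl','wb'))
o=get_obs();print(o['tool_pos'],o['tcp_rot'],o['grip_width'],o['dq'].round(3))
cv2.imwrite('pics/w1.png',rect(c,4,720,360,400,300,2)) 
go(500,-140,160,180)
E
```

```text
time: 1.35
tool_pos: [499.5, 182.4, 160.7]
tcp_rot: [3.141, -0.001, -3.14]
contact_force: [-0.5, -0.3, 0.0]
grip_width: 2.5
finger_force: 0.0
[499.46090744 182.74594368 160.87837295] [ 3.14130211e+00 -2.23348989e-04 -3.13927704e+00] 1.0131986437153009 [ 0.009 -0.005 -0.001 -0.002  0.001 -0.002]
turn z 0.13 shift 0.2 -322.7 0.9 mm q6 -1.37 t 1.4
```

View pics/w1.png

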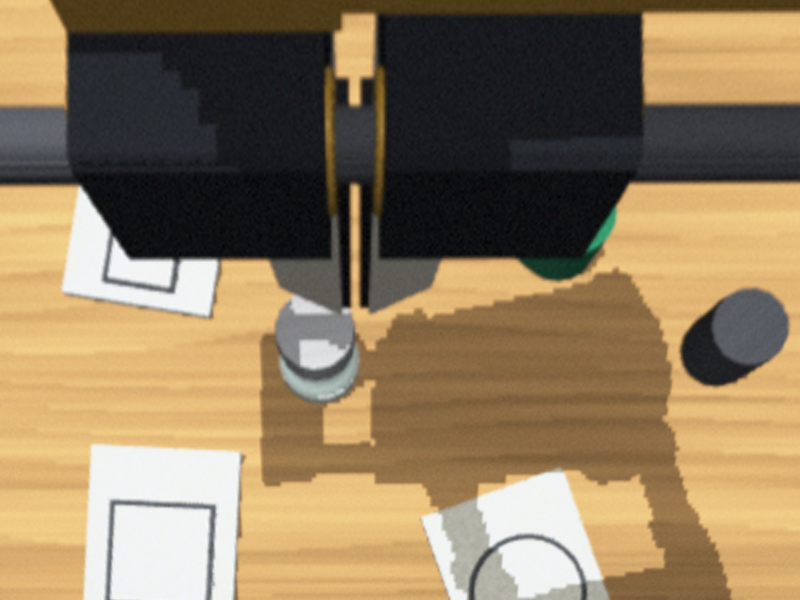

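```bash
python3 -m handwheel '[[[0,0,0],[-0.14,0.03,-0.01],0],[[0,0,0],[-0.14,0.03,-0.01],0],[[0,0,0],[-0.14,0.03,-0.01],0],[[0,0,0],[-0.14,0.03,-0.01],0],[[0,0,0],[-0.14,0.03,-0.01],0],[[0,0,0],[-0.14,0.03,-0.01],0]]' >/dev/null
python3 - <<'E'
from h import *;import pickle
pickle.dump(capture('wrist'),open('w2.pkl','wb'))
E
python3 -m handwheel '[[[0,0,0],[0.05,-0.3,0],0],[[0,0,0],[0.05,-0.3,0],0],[[0,0,0],[0.05,-0.3,0],0],[[0,0,0],[0.05,-0.3,0],0],[[0,0,0],[0.05,-0.3,0],0],[[0,0,0],[0.05,-0.3,0],0],[[0,0,0],[0.05,-0.3,0],0],[[0,0,0],[0.05,-0.3,0],0],[[0,0,0],[0.05,-0.3,0],0],[[0,0,0],[0.05,-0.3,0],0]]' >/dev/null
python3 - <<'E'
from h import *;import pickle
pickle.dump(capture('wrist'),open('w3.pkl','wb'))
E
python3 -m handwheel '[[[0,0,0],[0,-0.13,0],0],[[0,0,0],[0,-0.13,0],0],[[0,0,0],[0,-0.13,0],0],[[0,0,0],[0,-0.13,0],0],[[0,0,0],[0,-0.13,0],0],[[0,0,0],[0,-0.13,0],0],[[0,0,0],[0,-0.13,0],0]]'
python3 - <<'E'
from h import *;import pickle
pickle.dump(capture('wrist'),open('w4.pkl','wb'))
t=[]
for n,y0 in((2,400),(3,100),(4,-120)):
    c=pickle.load(open(f'w{n}.pkl','rb'));t.append(rect(c,4,720,y0,380,370,.7))
cv2.imwrite('pics/m.png',np.hstack(t))
o=get_obs();print(o['tool_pos'],o['tcp_rot'],o['time'])
E
```

```text
time: 3.8
tool_pos: [591.0, -216.4, 170.8]
tcp_rot: [3.141, -0.0, -3.138]
contact_force: [-0.2, -0.4, 0.5]
grip_width: 0.4
finger_force: 0.0
[ 590.94767137 -216.64816344  170.8573802 ] [ 3.14138605e+00  9.19444515e-05 -3.13867407e+00] 3.85
```

View pics/m.png

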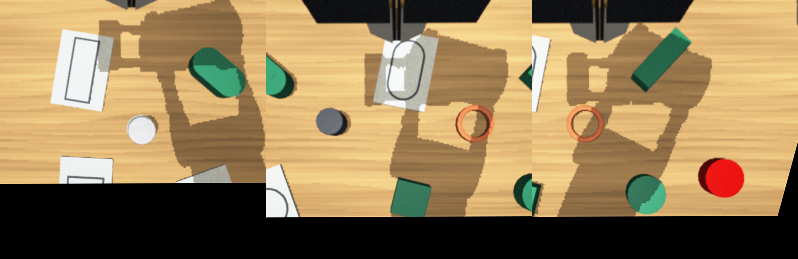

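```bash
cat > m.py <<'E'
from h import *;import pickle
def piece(c,x,y,r=65):
    P=zmap(c);im=c['image'].astype(int)
    m=(np.hypot(P[...,0]-x,P[...,1]-y)<r)&(P[...,2]>18)&(P[...,2]<36)&(im[...,1]>im[...,0]*1.3)
    n,L,st,_=cv2.connectedComponentsWithStats(m.astype(np.uint8));m=L==1+np.argmax(st[1:,4])
    k=cv2.morphologyEx(m.astype(np.uint8),cv2.MORPH_OPEN,np.ones((3,3)))>0
    z=np.median(P[k][:,2]);
    # outline at plane z=25
    s=4;M=cv2.warpPerspective(k.astype(np.float32),H(c,25,x+70,y+70,s),(140*s,140*s),flags=cv2.INTER_LINEAR|cv2.WARP_INVERSE_MAP)
    return z,blobs(M>.5,x+70,y+70,s,500,5000)
def outline(c,x,y,r=42):
    s=4;R=cv2.cvtColor(rect(c,4,x+r*1.5,y+r*1.5,3*r,3*r,s),cv2.COLOR_BGR2GRAY)
    b=cv2.morphologyEx(R,cv2.MORPH_BLACKHAT,np.ones((21,21)));m=(b>40)
    n,L,st,ce=cv2.connectedComponentsWithStats(m.astype(np.uint8));o=[]
    for i in range(1,n):
        q=blobs(L==i,x+r*1.5,y+r*1.5,s,800,4000)
        o+=q
    return o
E
python3 - <<'E'
from m import *
L=lambda n:pickle.load(open(n+'.pkl','rb'))
for nm,ks,x,y in(('bar',['w4','top'],627,-299),('oval',['w2','top'],610,95),('square',['w3','top'],438,-105),('disc',['w4','top'],444,-278)):
    for k in ks:print(nm,k,piece(L(k),x,y))
for nm,ks,x,y in(('mbar',['w2','top'],618,282),('moval',['w3','top'],618,-100),('msq',['w1','top'],440,279),('mdisc',['w1','top'],423,97)):
    for k in ks:print(nm,k,outline(L(k),x,y))
E
```

```text
bar w4 (np.float64(27.510811223202694), [(628.9, -298.8, 87.9, 30.1, -43.1, 2497)])
bar top (np.float64(24.90615155739266), [(625.9, -297.8, 86.3, 29.4, -43.3, 2277)])
oval w2 (np.float64(27.688193894605035), [(612.7, 96.5, 80.5, 43.8, 49.4, 3032)])
oval top (np.float64(24.73299814829045), [(609.8, 94.5, 81.4, 39.5, 48.7, 2706)])
square w3 (np.float64(27.343017987844377), [(440.6, -105.2, 47.9, 46.5, -13.8, 2065)])
square top (np.float64(24.79565291043241), [(438.0, -104.7, 45.9, 45.0, 75.1, 1867)])
disc w4 (np.float64(27.41572107318882), [(447.2, -278.4, 53.6, 51.4, 30.7, 2128)])
disc top (np.float64(25.09142882170937), [(444.4, -276.7, 50.7, 47.0, 88.1, 1936)])
mbar w2 [(620.3, 283.1, 92.2, 38.2, -9.4, 3421), (620.5, 283.0, 87.0, 32.7, -9.4, 2713)]
mbar top []
moval w3 []
moval top []
msq w1 [(442.8, 279.6, 54.5, 54.0, 87.4, 2850), (442.8, 280.2, 48.0, 47.9, -2.8, 2259)]
msq top []
mdisc w1 [(423.9, 96.2, 59.5, 59.2, -90.0, 2770), (423.8, 96.2, 53.6, 53.3, -33.7, 2240)]
mdisc top []
```

```bash
python3 -m handwheel '[[[0,0,43.2],[0,0,0],0],[[0,0,43.2],[0,0,0],0],[[0,0,43.2],[0,0,0],0.2],[[0,0,43.2],[0,0,0],0.3],[[0,0,43.2],[0,0,0],0.5],[[0,0,43.2],[0,0,0],0.6],[[0,0,43.2],[0,0,0],0.6],[[0,0,43.2],[0,0,0],0.6]]'
python3 - <<'E'
from m import *
c=capture('wrist');pickle.dump(c,open('w5.pkl','wb'))
print(piece(c,444,-278)); P=zmap(c);m=abs(P[...,2])<15;print(np.median(P[m][:,2]))
for k in('top','w4','w5'):
    q=pickle.load(open(k+'.pkl','rb'));im=q['image'].astype(int);P=zmap(q)
    m=(np.hypot(P[...,0]-540,P[...,1]+205)<50)&(P[...,2]>6)&(P[...,2]<40);p=P[m][:,:2].astype(np.float32);print(k,cv2.minEnclosingCircle(p),np.median(P[(abs(P[...,2])<6)][:,2]))
go(627,-298,100,137)
E
```

```text
time: 4.65
tool_pos: [590.7, -217.8, 170.8]
tcp_rot: [3.142, 0.0, 2.392]
contact_force: [0.3, -0.5, -0.4]
grip_width: 43.7
finger_force: 0.0
(np.float64(27.485206205171608), [(447.4, -277.7, 55.0, 50.8, 54.5, 2187)])
2.522511450374566
top ((540.6316528320312, -195.66964721679688), 25.872722625732422) -0.23708576635067402
w4 ((543.4693603515625, -195.2760009765625), 25.917654037475586) 2.42562339425416
w5 ((543.8477783203125, -195.6510009765625), 25.923017501831055) 2.4637404650720782
turn z 0.01 shift -81.2 -33.8 70.7 mm q6 -1.30 t 4.7
```

```bash
sed -i 's/H(c,25,/H(c,25+ZB,/;s/rect(c,4,/rect(c,4+ZB,/;s/^from h.*/&\nZB=2.5/' m.py; python3 - <<'E'
from m import *
L=lambda n:pickle.load(open(n+'.pkl','rb'))
for nm,ks,x,y in(('bar',['w4'],627,-299),('oval',['w2'],610,95),('square',['w3'],438,-105),('disc',['w4','w5'],444,-278)):
    for k in ks:print(nm,k,piece(L(k),x,y))
for nm,ks,x,y in(('mbar',['w2'],618,282),('msq',['w1'],440,279),('mdisc',['w1'],423,97)):
    for k in ks:print(nm,k,outline(L(k),x,y))
for k in['w3','w4']:
  c=L(k);R=rect(c,6.5,690,-30,140,140,4);cv2.imwrite(f'pics/ov{k}.png',R)
E
python3 -m handwheel '[[[0,0,0],[-0.082,-0.033,0.07],0.55],[[0,0,0],[-0.082,-0.033,0.07],0.55],[[0,0,0],[-0.082,-0.033,0.07],0.55],[[0,0,0],[-0.082,-0.033,0.07],0.55]]'
python3 -c "
from h import *
go(628.3,-298.5,40,137)"
```

```text
bar w4 (np.float64(27.510811223202694), [(627.9, -298.2, 87.1, 30.0, -43.1, 2456)])
oval w2 (np.float64(27.688193894605035), [(612.2, 97.3, 80.0, 43.5, 49.5, 2983)])
square w3 (np.float64(27.343017987844377), [(441.1, -105.0, 47.4, 46.2, -13.8, 2031)])
disc w4 (np.float64(27.41572107318882), [(447.7, -277.9, 53.2, 51.0, 30.3, 2094)])
disc w5 (np.float64(27.485206205171608), [(448.1, -276.7, 54.5, 50.4, 54.0, 2152)])
mbar w2 [(619.7, 282.6, 91.4, 38.0, -9.2, 3368), (619.9, 282.5, 86.2, 32.4, -9.5, 2670)]
msq w1 [(442.6, 278.9, 54.2, 53.4, 87.4, 2806), (442.6, 279.4, 47.7, 47.5, -2.7, 2222)]
mdisc w1 [(423.8, 96.9, 59.0, 59.0, -87.8, 2727), (423.6, 96.9, 53.0, 53.0, 45.0, 2204)]
time: 5.1
tool_pos: [627.0, -299.1, 98.1]
tcp_rot: [-3.141, -0.004, 2.388]
contact_force: [-0.9, 0.5, -0.1]
grip_width: 50.6
finger_force: 0.0
turn z -0.19 shift -0.6 1.3 58.1 mm q6 -1.37 t 5.1
```

View pics/ovw3.png

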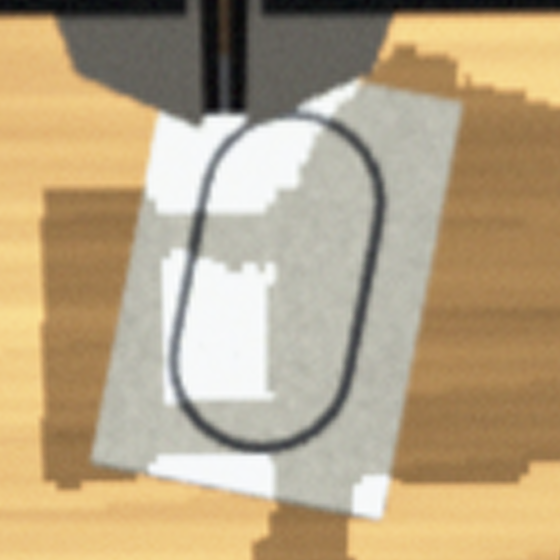

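```bash
python3 -m handwheel '[[[0,0,0],[0,0.001,0.04],0.55],[[0,0,0],[0,0.001,0.065],0.55],[[0,0,0],[0,0.001,0.085],0.55],[[0,0,0],[0,0.001,0.094],0.55],[[0,0,0],[0,0.001,0.094],0.55],[[0,0,0],[0,0.001,0.094],0.25],[[0,0,0],[0,0.001,0.094],0.2],[[0,0,0],[0,0.001,0.094],0.1],[[0,0,0],[0,0.001,0.094],0.1],[[0,0,0],[0,0.001,0.094],0.1]]'
python3 -m handwheel '[[[0,0,0],[0,0,0],0.1],[[0,0,0],[0,0,-0.02],0.1],[[0,0,0],[0,0,-0.06],0.1],[[0,0,0],[0,0,-0.1],0.1],[[0,0,0],[0,0,-0.1],0.1],[[0,0,0],[0,0,-0.1],0.1]]'
python3 - <<'E'
from m import *
o=get_obs();print(o['tool_pos'],o['tcp_rot'],o['grip_width'],o['finger_force'])
c=capture('wrist');cv2.imwrite('pics/g1.png',c['image'][:,:,::-1])
go(619.9,282.6,110,170.6)
E
```

```text
time: 6.1
tool_pos: [629.2, -298.0, 8.2]
tcp_rot: [3.141, 0.002, 2.388]
contact_force: [-1.7, -0.2, 6.6]
grip_width: 29.1
finger_force: 30.0
time: 6.7
tool_pos: [628.8, -297.7, 107.4]
tcp_rot: [3.141, 0.001, 2.389]
contact_force: [-0.4, 0.2, -2.7]
grip_width: 29.9
finger_force: 30.0
[ 628.80036906 -297.65252108  107.44783485] [3.14110665e+00 1.42848976e-03 2.38854173e+00] 29.91237715595944 29.99965935945511
turn z -33.75 shift 402.4 417.5 -4.3 mm q6 -1.37 t 6.8
```

View pics/g1.png

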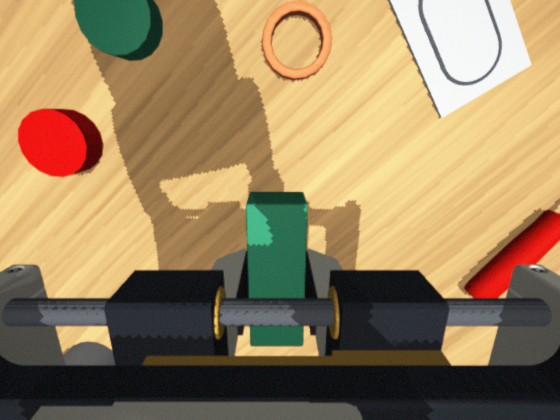

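```bash
cat > t.py <<'E'
# dead-reckoned commanded pose: log of final rows typed: (turn z deg, sx, sy, sz in mm)
import numpy as np
from plant import get_obs
def pose():
    x,y,z,yaw=200.46,485.243,226.741,np.degrees(2.74980)
    for l in open('log.txt'):
        t,a,b,c=map(float,l.split());r=np.radians(yaw)
        x+=a*np.cos(r)+b*np.sin(r);y+=a*np.sin(r)-b*np.cos(r);z-=c;yaw-=t
    return x,y,z,yaw
def to(X,Y,Z,Yaw):
    x,y,z,yaw=pose();r=np.radians(yaw);d=X-x,Y-y
    o=get_obs();print('cmd',np.round([x,y,z,yaw],2),'meas',o['tool_pos'].round(1),np.degrees(o['tcp_rot'][2]).round(2),'F',o['contact_force'].round(1),'grip',round(o['grip_width'],1),o['finger_force'].round(1),'t',o['time'],'q',o['joint_positions'].round(2))
    print('turn %.1f shift %.1f %.1f %.1f'%((yaw-Yaw+90)%180-90,d[0]*np.cos(r)+d[1]*np.sin(r),d[0]*np.sin(r)-d[1]*np.cos(r),z-Z))
E
cat > log.txt <<'E'
-22.5 -393 -166 66
0 -140 30 -10
0 50 -300 0
0 0 -130 0
43.2 0 0 0
0 -82 -33 70
0 0 1 94
0 0 0 -100
E
python3 -c "
from t import *
to(619.9,282.6,107,170.6)"
```

```text
Traceback (most recent call last):
  File "t.py", line 12, in to
    o=get_obs();print('cmd',np.round([x,y,z,yaw],2),'meas',o['tool_pos'].round(1),np.degrees(o['tcp_rot'][2]).round(2),'F',o['contact_force'].round(1),'grip',round(o['grip_width'],1),o['finger_force'].round(1),'t',o['time'],'q',o['joint_positions'].round(2))
                                                                                                                                                                                       ^^^^^^^^^^^^^^^^^^^^^^^
AttributeError: 'float' object has no attribute 'round'
```

```bash
sed -i "s/o\['finger_force'\].round(1)/round(o['finger_force'],1)/" t.py
python3 -c "
from t import *
to(619.9,282.6,107,170.6)"
```

```text
cmd [ 628.6  -297.59  106.74  136.85] meas [ 628.  -297.2  105.7] 136.85 F [ 0.1  0.1 -2.5] grip 29.5 30.0 t 6.75 q [-0.55  0.76  1.15  0.    1.24 -1.37]
turn -33.7 shift 403.1 417.3 -0.3
```

```bash
python3 -m handwheel '[[[0,0,-33.7],[0.403,0.417,0],0.1],[[0,0,-33.7],[0.403,0.417,0],0.1],[[0,0,-33.7],[0.403,0.417,0],0.1],[[0,0,-33.7],[0.403,0.417,0],0.1],[[0,0,-33.7],[0.403,0.417,0],0.1],[[0,0,-33.7],[0.403,0.417,0],0.1],[[0,0,-33.7],[0.403,0.417,0],0.1],[[0,0,-33.7],[0.403,0.417,0],0.1],[[0,0,-33.7],[0.403,0.417,0],0.1],[[0,0,-33.7],[0.403,0.417,0],0.1],[[0,0,-33.7],[0.403,0.417,0],0.1],[[0,0,-33.7],[0.403,0.417,0],0.1]]'
python3 -m handwheel '[[[0,0,0],[0,0,0],0.1],[[0,0,0],[0,0,0],0.1],[[0,0,0],[0,0,0],0.1],[[0,0,0],[0,0,0],0.1]]' | head -2
echo "-33.7 403 417 0">>log.txt
python3 -c "
from t import *
to(619.9,282.6,12,170.6)"
```

```text
time: 7.95
tool_pos: [617.6, 285.9, 104.0]
tcp_rot: [-3.141, -0.004, 2.979]
contact_force: [0.4, -0.1, -1.7]
grip_width: 29.8
finger_force: 30.0
time: 8.35
tool_pos: [619.9, 280.6, 106.2]
cmd [619.76 282.26 106.74 170.55] meas [619.9 280.6 106.2] 170.44 F [ 0.6  0.  -1.5] grip 29.6 30.0 t 8.35 q [ 0.31  0.73  1.2  -0.    1.21 -1.09]
turn -0.0 shift -0.1 0.4 94.7
```

```bash
python3 -m handwheel '[[[0,0,0],[0,0,0.04],0.1],[[0,0,0],[0,0,0.07],0.1],[[0,0,0],[0,0,0.085],0.1],[[0,0,0],[0,0,0.091],0.1],[[0,0,0],[0,0,0.093],0.1],[[0,0,0],[0,0,0.0945],0.1],[[0,0,0],[0,0,0.0955],0.1],[[0,0,0],[0,0,0.0955],0.1],[[0,0,0],[0,0,0.0955],0.1]]'
```

```text
time: 9.25
tool_pos: [620.2, 282.5, 12.2]
tcp_rot: [3.141, 0.001, 2.977]
contact_force: [0.2, 0.0, 0.5]
grip_width: 29.7
finger_force: 30.0
```

```bash
python3 -m handwheel '[[[0,0,0],[0,0,0.0005],0.1],[[0,0,0],[0,0,0.0005],0.1],[[0,0,0],[0,0,0.0005],0.4],[[0,0,0],[0,0,0.0005],0.5],[[0,0,0],[0,0,0.0005],0.5],[[0,0,0],[0,0,0.0005],0.5]]'
python3 -m handwheel '[[[0,0,0],[0,0,-0.03],0.5],[[0,0,0],[0,0,-0.07],0.5],[[0,0,0],[-0.03,0,-0.12],0.5],[[0,0,0],[-0.06,0,-0.15],0.3],[[0,0,0],[-0.06,0,-0.15],0.1],[[0,0,0],[-0.06,0,-0.15],0.1],[[0,0,0],[-0.06,0,-0.15],0.1]]'|tail -2
printf "0 0 0 95.5\n0 0 0 0.5\n0 -60 0 -150\n">>log.txt
python3 - <<'E'
from m import *;from t import *
c=capture('wrist');pickle.dump(c,open('w6.pkl','wb'))
print(piece(c,620,282),outline(c,620,282));cv2.imwrite('pics/p1.png',np.hstack([rect(c,6.5,690,350,140,140,4)]))
to(612.2,97.3,100,139.5)
E
```

```text
time: 9.85
tool_pos: [619.8, 282.3, 10.6]
tcp_rot: [3.142, -0.0, 2.977]
contact_force: [-0.5, 0.1, -0.7]
grip_width: 45.6
finger_force: 0.0
grip_width: 18.0
finger_force: 0.0
(np.float64(31.37331637814748), [(622.0, 282.4, 85.2, 31.1, -9.4, 2518)]) []
cmd [678.94 272.41 160.74 170.55] meas [677.2 272.4 158.4] 170.58 F [-0.5 -0.4  0. ] grip 14.7 0.0 t 10.6 q [ 0.28  0.79  0.93  0.    1.42 -1.13]
turn 31.1 shift 37.1 -183.7 60.7
```

View pics/p1.png

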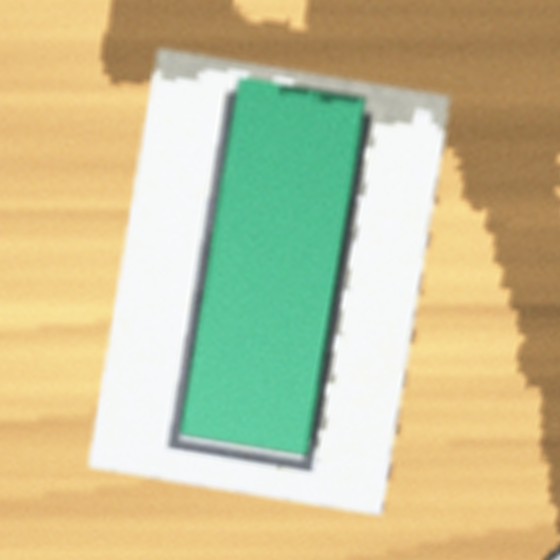

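The bar sits about 2 mm too far (+x) along its length, with the near end gap visible at (240,455). Its width and angle are good. I'll regrip it and shift it 2 mm.

```bash
python3 -m handwheel '[[[0,0,0],[0.03,0,0.03],0.5],[[0,0,0],[0.06,0,0.05],0.5],[[0,0,0],[0.06,0,0.08],0.5],[[0,0,0],[0.06,0,0.1],0.5],[[0,0,0],[0.06,0,0.13],0.5],[[0,0,0],[0.06,0,0.145],0.5],[[0,0,0],[0.06,0,0.15],0.5],[[0,0,0],[0.06,0,0.15],0.2],[[0,0,0],[0.06,0,0.15],0.1],[[0,0,0],[0.06,0,0.15],0.1],[[0,0,0],[0.06,0,0.15],0.1],[[0,0,0],[0.06,0,0.15],0.1]]'
python3 -m handwheel '[[[0,0,0],[0,0,-0.002],0.1],[[0,0,0],[0,0,-0.003],0.1],[[0,0,0],[0.001,0,-0.003],0.1],[[0,0,0],[0.002,0,-0.003],0.1],[[0,0,0],[0.002,0,-0.003],0.1],[[0,0,0],[0.002,0,-0.0015],0.1],[[0,0,0],[0.002,0,0],0.1],[[0,0,0],[0.002,0,0],0.1],[[0,0,0],[0.002,0,0],0.3],[[0,0,0],[0.002,0,0],0.5],[[0,0,0],[0.002,0,0],0.5],[[0,0,0],[0.002,0,0],0.5]]'
python3 -m handwheel '[[[0,0,0],[0,0,-0.03],0.5],[[0,0,0],[0,0,-0.07],0.5],[[0,0,0],[-0.03,0,-0.12],0.5],[[0,0,0],[-0.06,0,-0.15],0.3],[[0,0,0],[-0.06,0,-0.15],0.1],[[0,0,0],[-0.06,0,-0.15],0.1],[[0,0,0],[-0.06,0,-0.15],0.1]]'|tail -2
printf "0 60 0 150\n0 2 0 0\n0 -60 0 -150\n">>log.txt
python3 - <<'E'
from m import *;from t import *
c=capture('wrist');pickle.dump(c,open('w7.pkl','wb'))
print(piece(c,620,282));cv2.imwrite('pics/p2.png',np.hstack([rect(c,6.5,690,350,140,140,4),rect(c,31.5,690,350,140,140,4)])[:,:])
# hover to view oval: oval at +100 along tool x from TCP, yaw 139.5
a=np.radians(139.5);to(610.5-100*np.cos(a)*1,96-100*np.sin(a),140,139.5)
E
```

```text
time: 11.8
tool_pos: [620.6, 282.6, 12.2]
tcp_rot: [3.14, 0.002, 2.977]
contact_force: [-0.3, 0.1, 4.9]
grip_width: 29.6
finger_force: 30.0
time: 13.0
tool_pos: [617.9, 282.6, 10.6]
tcp_rot: [3.141, 0.0, 2.977]
contact_force: [0.3, 0.2, -0.3]
grip_width: 45.2
finger_force: 0.0
grip_width: 18.6
finger_force: 0.0
(np.float64(31.3731809368403), [(619.2, 282.7, 85.0, 31.1, -9.3, 2506)])
cmd [676.97 272.74 160.74 170.55] meas [675.3 272.7 158.3] 170.58 F [ 0.5 -0.1  0.1] grip 14.5 0.0 t 13.75 q [ 0.28  0.79  0.94  0.    1.42 -1.13]
turn 31.1 shift -49.1 -236.8 20.7
```

```bash
python3 -c "
import cv2;i=cv2.imread('pics/p2.png');cv2.imwrite('pics/p2s.png',cv2.resize(i,(800,400)))"
```

```text
(no output)
```

View pics/p2s.png

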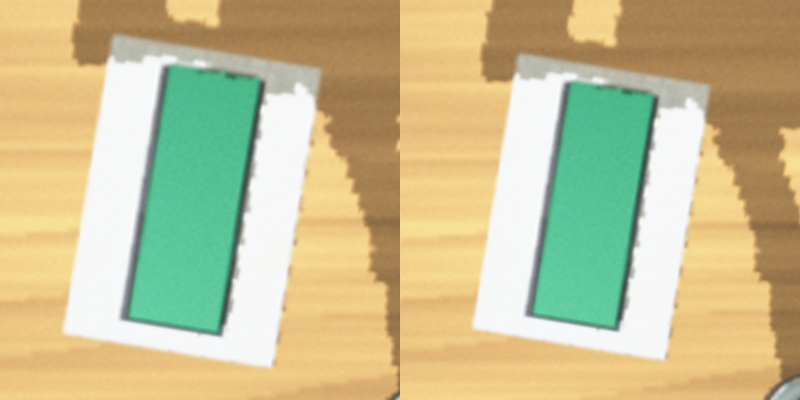

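```bash
python3 -c "
from t import *
a=np.radians(229.5);to(610.5-80*np.cos(a),96-80*np.sin(a),140,229.5)"
```

```text
cmd [676.97 272.74 160.74 170.55] meas [675.3 272.7 158.3] 170.58 F [ 0.5 -0.1  0.1] grip 14.5 0.0 t 13.75 q [ 0.28  0.79  0.94  0.    1.42 -1.13]
turn -58.9 shift -4.7 -116.7 20.7
```

```bash
python3 -m handwheel '[[[0,0,-8],[-0.005,-0.04,0],0],[[0,0,-16],[-0.005,-0.08,0],0],[[0,0,-24],[-0.005,-0.117,0.02],0],[[0,0,-32],[-0.005,-0.117,0.02],0],[[0,0,-40],[-0.005,-0.117,0.02],0],[[0,0,-48],[-0.005,-0.117,0.02],0],[[0,0,-56],[-0.005,-0.117,0.02],0],[[0,0,-58.9],[-0.005,-0.117,0.02],0],[[0,0,-58.9],[-0.005,-0.117,0.02],0],[[0,0,-58.9],[-0.005,-0.117,0.02],0]]'|head -3
echo "-58.9 -5 -117 20">>log.txt
python3 - <<'E'
from m import *;from t import *
c=capture('wrist');pickle.dump(c,open('w8.pkl','wb'))
z,b=piece(c,610,95);print(z,b)
cv2.imwrite('pics/o1.png',rect(c,27.5,680,166,140,140,4))
to(b[0][0],b[0][1],100,180+b[0][4])
E
```

```text
time: 14.75
tool_pos: [661.8, 156.8, 139.8]
tcp_rot: [3.14, -0.001, -2.28]
27.513693854672 [(613.0, 96.1, 78.6, 40.3, 49.7, 2754)]
cmd [662.69 156.5  140.74 229.45] meas [662.  156.7 140. ] -130.61 F [ 0.4 -0.2  0.3] grip 0.3 0.0 t 14.8 q [ 0.12  0.7   1.16  0.    1.28 -2.31]
turn -0.2 shift 78.2 -1.5 40.7
```

View pics/o1.png

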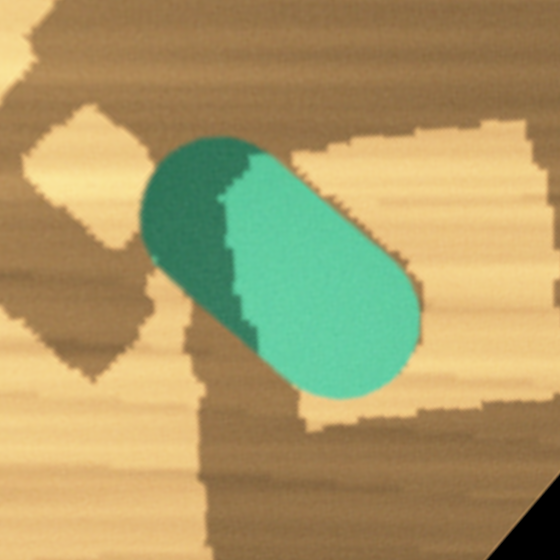

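```bash
python3 -m handwheel '[[[0,0,-0.2],[0.04,-0.0015,0.02],0.65],[[0,0,-0.2],[0.078,-0.0015,0.04],0.65],[[0,0,-0.2],[0.078,-0.0015,0.05],0.65],[[0,0,-0.2],[0.078,-0.0015,0.06],0.65],[[0,0,-0.2],[0.078,-0.0015,0.07],0.65],[[0,0,-0.2],[0.078,-0.0015,0.08],0.65],[[0,0,-0.2],[0.078,-0.0015,0.1],0.65],[[0,0,-0.2],[0.078,-0.0015,0.12],0.65],[[0,0,-0.2],[0.078,-0.0015,0.13],0.65],[[0,0,-0.2],[0.078,-0.0015,0.134],0.65],[[0,0,-0.2],[0.078,-0.0015,0.134],0.65],[[0,0,-0.2],[0.078,-0.0015,0.134],0.65]]'
python3 -m handwheel '[[[0,0,0],[0,0,0],0.3],[[0,0,0],[0,0,0],0.2],[[0,0,0],[0,0,0],0.2],[[0,0,0],[0,0,0],0.2],[[0,0,0],[0,0,0],0.2],[[0,0,0],[0,0,-0.02],0.2],[[0,0,0],[0,0,-0.06],0.2],[[0,0,0],[0,0,-0.1],0.2],[[0,0,0],[0,0,-0.1],0.2],[[0,0,0],[0,0,-0.1],0.2]]'
printf -- "-0.2 78 -1.5 134\n0 0 0 -100\n">>log.txt
python3 -c "
from t import *
to(619.8,-99.5,107,169.1)"
```

```text
time: 16.0
tool_pos: [613.9, 96.4, 7.5]
tcp_rot: [-3.14, 0.001, -2.275]
contact_force: [-0.7, 0.2, -0.4]
grip_width: 59.8
finger_force: 0.0
time: 17.0
tool_pos: [613.3, 96.2, 107.2]
tcp_rot: [-3.141, 0.001, -2.275]
contact_force: [-0.5, -0.1, -2.6]
grip_width: 39.7
finger_force: 30.0
cmd [613.13  96.26 106.74 229.65] meas [613.3  96.2 107.2] -130.35 F [-0.5 -0.1 -2.6] grip 39.7 30.0 t 17.0 q [ 0.03  0.62  1.4   0.    1.11 -2.41]
turn 60.6 shift 144.9 -131.8 -0.3
```

```bash
python3 -m handwheel '[[[0,0,8],[0.02,-0.018,0],0.2],[[0,0,16],[0.04,-0.036,0],0.2],[[0,0,24],[0.06,-0.054,0],0.2],[[0,0,32],[0.08,-0.072,0],0.2],[[0,0,40],[0.1,-0.09,0],0.2],[[0,0,48],[0.12,-0.11,0],0.2],[[0,0,56],[0.14,-0.125,0],0.2],[[0,0,60.6],[0.145,-0.132,0],0.2],[[0,0,60.6],[0.145,-0.132,0],0.2],[[0,0,60.6],[0.145,-0.132,0],0.2],[[0,0,60.6],[0.145,-0.132,0],0.2]]' | head -3
python3 -m handwheel '[[[0,0,0],[0,0,0.04],0.2],[[0,0,0],[0,0,0.07],0.2],[[0,0,0],[0,0,0.085],0.2],[[0,0,0],[0,0,0.091],0.2],[[0,0,0],[0,0,0.093],0.2],[[0,0,0],[0,0,0.0945],0.2],[[0,0,0],[0,0,0.0955],0.2],[[0,0,0],[0,0,0.096],0.2],[[0,0,0],[0,0,0.096],0.2]]'
printf "60.6 145 -132 0\n0 0 0 96\n">>log.txt
```

```text
time: 18.1
tool_pos: [619.3, -98.7, 105.8]
tcp_rot: [3.141, -0.002, 2.953]
time: 19.0
tool_pos: [620.2, -99.8, 11.3]
tcp_rot: [-3.142, 0.001, 2.95]
contact_force: [-0.4, 0.1, -2.0]
grip_width: 39.8
finger_force: 30.0
```

```bash
python3 -m handwheel '[[[0,0,0],[0,0,0.0005],0.2],[[0,0,0],[0,0,0.001],0.2],[[0,0,0],[0,0,0.001],0.2]]'; echo "0 0 0 1">>log.txt
```

```text
time: 19.3
tool_pos: [620.2, -99.8, 11.2]
tcp_rot: [-3.142, 0.001, 2.951]
contact_force: [-3.0, 0.5, 6.4]
grip_width: 39.8
finger_force: 30.0
```

Touching. Release, retreat and look, and also view the square.

```bash
python3 -m handwheel '[[[0,0,0],[0,0,0],0.5],[[0,0,0],[0,0,0],0.6],[[0,0,0],[0,0,0],0.6],[[0,0,0],[0,0,0],0.6],[[0,0,0],[0,0,-0.03],0.6],[[0,0,0],[0,0,-0.07],0.6],[[0,0,0],[-0.03,0,-0.12],0.5],[[0,0,0],[-0.06,0,-0.15],0.3],[[0,0,0],[-0.06,0,-0.15],0.1],[[0,0,0],[-0.06,0,-0.15],0.1],[[0,0,0],[-0.06,0,-0.15],0.1]]'|tail -2
echo "0 -60 0 -150">>log.txt
python3 - <<'E'
from m import *;from t import *
c=capture('wrist');pickle.dump(c,open('w9.pkl','wb'))
print(piece(c,620,-99.5));cv2.imwrite('pics/p3.png',rect(c,6.5,690,-30,140,140,4))
a=np.radians(166.2);to(440-80*np.cos(a),-105-80*np.sin(a),140,166.2)
E
```

```text
grip_width: 19.4
finger_force: 0.0
(np.float64(31.565218350081693), [(621.2, -99.7, 80.3, 41.3, -10.5, 2873)])
cmd [ 678.76 -111.11  159.74  169.05] meas [ 677.1 -110.6  157.5] 169.05 F [-1.1  0.3 -0.4] grip 15.4 0.0 t 20.45 q [-0.27  0.7   1.11  0.    1.34 -1.65]
turn 2.9 shift 155.7 -43.3 19.7
```

View pics/p3.png

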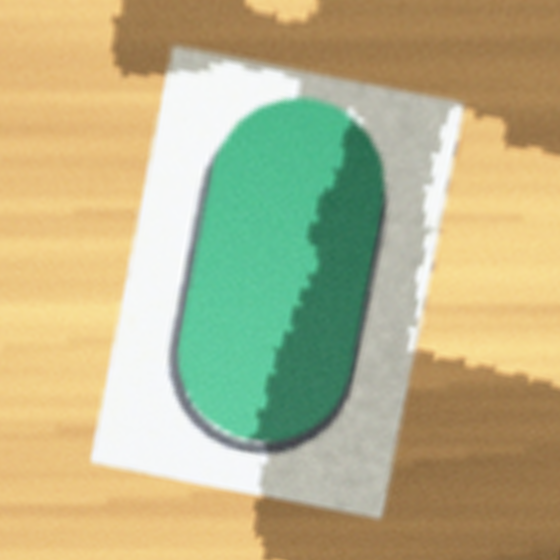

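Oval is well laid, about 1 mm toward +x. I nudge it back 1 mm, then go to view the square.

```bash
python3 -m handwheel '[[[0,0,0],[0.03,0,0.03],0.6],[[0,0,0],[0.06,0,0.05],0.6],[[0,0,0],[0.06,0,0.07],0.6],[[0,0,0],[0.06,0,0.09],0.6],[[0,0,0],[0.06,0,0.115],0.6],[[0,0,0],[0.06,0,0.138],0.6],[[0,0,0],[0.06,0,0.148],0.6],[[0,0,0],[0.06,0,0.149],0.6],[[0,0,0],[0.06,0,0.149],0.2],[[0,0,0],[0.06,0,0.149],0.2],[[0,0,0],[0.06,0,0.149],0.2],[[0,0,0],[0.06,0,0.149],0.2]]'
python3 -m handwheel '[[[0,0,0],[0,0,-0.002],0.2],[[0,0,0],[0,0,-0.003],0.2],[[0,0,0],[0.001,0,-0.003],0.2],[[0,0,0],[0.001,0,-0.003],0.2],[[0,0,0],[0.001,0,-0.0015],0.2],[[0,0,0],[0.001,0,0],0.2],[[0,0,0],[0.001,0,0.0005],0.2],[[0,0,0],[0.001,0,0.0005],0.2],[[0,0,0],[0.001,0,0],0.5],[[0,0,0],[0.001,0,0],0.6],[[0,0,0],[0.001,0,0],0.6],[[0,0,0],[0.001,0,0],0.6]]'
python3 -m handwheel '[[[0,0,0],[0,0,-0.03],0.6],[[0,0,0],[0,0,-0.07],0.6],[[0,0,0],[-0.03,0,-0.12],0.5],[[0,0,0],[-0.06,0,-0.149],0.3],[[0,0,0],[-0.06,0,-0.149],0.1],[[0,0,0],[-0.06,0,-0.149],0.1],[[0,0,0],[-0.06,0,-0.149],0.1]]'|tail -2
printf "0 60 0 149\n0 1 0 0\n0 -60 0 -149\n">>log.txt
python3 - <<'E'
from m import *;from t import *
c=capture('wrist');pickle.dump(c,open('w9.pkl','wb'))
print(piece(c,620,-99.5))
a=np.radians(166.2);to(440-80*np.cos(a),-105-80*np.sin(a),140,166.2)
E
```

```text
time: 21.65
tool_pos: [620.6, -99.9, 11.9]
tcp_rot: [-3.141, 0.002, 2.951]
contact_force: [-0.4, 0.2, 4.2]
grip_width: 39.7
finger_force: 30.0
time: 22.85
tool_pos: [618.8, -99.5, 10.4]
tcp_rot: [3.141, -0.0, 2.95]
contact_force: [-0.3, 0.6, 0.1]
grip_width: 54.8
finger_force: 0.0
grip_width: 19.1
finger_force: 0.0
(np.float64(31.562420167061333), [(619.3, -99.3, 80.1, 41.3, -10.6, 2852)])
cmd [ 677.78 -110.92  159.74  169.05] meas [ 676.1 -110.4  157.5] 169.05 F [-0.2 -0.1 -0.1] grip 15.7 0.0 t 23.6 q [-0.27  0.7   1.12  0.    1.33 -1.65]
turn 2.9 shift 154.7 -43.3 19.7
```

```bash
python3 -m handwheel '[[[0,0,2.9],[0.155,-0.043,0.02],0],[[0,0,2.9],[0.155,-0.043,0.02],0],[[0,0,2.9],[0.155,-0.043,0.02],0],[[0,0,2.9],[0.155,-0.043,0.02],0],[[0,0,2.9],[0.155,-0.043,0.02],0],[[0,0,2.9],[0.155,-0.043,0.02],0],[[0,0,2.9],[0.155,-0.043,0.02],0],[[0,0,2.9],[0.155,-0.043,0.02],0]]'|head -3
echo "2.9 155 -43 20">>log.txt
python3 - <<'E'
from m import *;from t import *
c=capture('wrist');pickle.dump(c,open('w10.pkl','wb'))
z,b=piece(c,440,-105);print(z,b)
to(b[0][0],b[0][1],7,166.2)
E
```

```text
time: 24.4
tool_pos: [518.3, -123.6, 139.5]
tcp_rot: [3.141, 0.0, 2.9]
27.38308905683982 [(440.0, -104.8, 45.8, 45.8, 76.1, 2002)]
cmd [ 517.43 -123.7   139.74  166.15] meas [ 518.2 -123.6  139.5] 166.18 F [-0.3 -0.8  0.9] grip 0.4 0.0 t 24.45 q [-0.38  0.44  1.63  0.    1.07 -1.71]
turn -0.0 shift 79.7 -0.2 132.7
```

```bash
python3 -m handwheel '[[[0,0,0],[0.04,0,0.02],0.72],[[0,0,0],[0.08,0,0.04],0.72],[[0,0,0],[0.08,0,0.05],0.72],[[0,0,0],[0.08,0,0.06],0.72],[[0,0,0],[0.08,0,0.07],0.72],[[0,0,0],[0.08,0,0.08],0.72],[[0,0,0],[0.08,0,0.09],0.72],[[0,0,0],[0.08,0,0.1],0.72],[[0,0,0],[0.08,0,0.12],0.72],[[0,0,0],[0.08,0,0.13],0.72],[[0,0,0],[0.08,0,0.133],0.72],[[0,0,0],[0.08,0,0.133],0.72]]'
python3 -m handwheel '[[[0,0,0],[0,0,0],0.4],[[0,0,0],[0,0,0],0.3],[[0,0,0],[0,0,0],0.3],[[0,0,0],[0,0,0],0.3],[[0,0,0],[0,0,0],0.3],[[0,0,0],[0,0,-0.02],0.3],[[0,0,0],[0,0,-0.06],0.3],[[0,0,0],[0,0,-0.1],0.3],[[0,0,0],[0,0,-0.1],0.3],[[0,0,0],[0,0,-0.1],0.3]]'
printf -- "0 80 0 133\n0 0 0 -100\n">>log.txt
python3 -c "
from t import *
to(442.3,279.3,107,177.3)"
```

```text
time: 25.65
tool_pos: [439.7, -104.5, 6.4]
tcp_rot: [3.141, -0.001, 2.9]
contact_force: [-0.0, 0.8, 0.0]
grip_width: 66.0
finger_force: 0.0
time: 26.65
tool_pos: [439.8, -104.5, 107.0]
tcp_rot: [-3.141, 0.001, 2.9]
contact_force: [0.2, 0.6, -2.4]
grip_width: 45.9
finger_force: 30.0
cmd [ 439.76 -104.55  106.74  166.15] meas [ 439.8 -104.5  107. ] 166.16 F [ 0.2  0.6 -2.4] grip 45.9 30.0 t 26.65 q [-0.4   0.36  1.88  0.    0.9  -1.73]
turn -11.1 shift 89.4 373.3 -0.3
```

```bash
python3 -m handwheel '[[[0,0,-11.1],[0.0894,0.3733,0],0.3],[[0,0,-11.1],[0.0894,0.3733,0],0.3],[[0,0,-11.1],[0.0894,0.3733,0],0.3],[[0,0,-11.1],[0.0894,0.3733,0],0.3],[[0,0,-11.1],[0.0894,0.3733,0],0.3],[[0,0,-11.1],[0.0894,0.3733,0],0.3],[[0,0,-11.1],[0.0894,0.3733,0],0.3],[[0,0,-11.1],[0.0894,0.3733,0],0.3],[[0,0,-11.1],[0.0894,0.3733,0],0.3],[[0,0,-11.1],[0.0894,0.3733,0],0.3],[[0,0,-11.1],[0.0894,0.3733,0],0.3],[[0,0,-11.1],[0.0894,0.3733,0],0.3]]'|head -3
python3 -m handwheel '[[[0,0,0],[0,0,0.02],0.3],[[0,0,0],[0,0,0.05],0.3],[[0,0,0],[0,0,0.075],0.3],[[0,0,0],[0,0,0.088],0.3],[[0,0,0],[0,0,0.091],0.3],[[0,0,0],[0,0,0.093],0.3],[[0,0,0],[0,0,0.0945],0.3],[[0,0,0],[0,0,0.0955],0.3],[[0,0,0],[0,0,0.096],0.3],[[0,0,0],[0,0,0.0965],0.3],[[0,0,0],[0,0,0.0965],0.3],[[0,0,0],[0,0,0.0965],0.3]]'
printf -- "-11.1 89.4 373.3 0\n0 0 0 96.5\n">>log.txt
```

```text
time: 27.85
tool_pos: [442.1, 278.0, 106.1]
tcp_rot: [-3.141, -0.001, 3.092]
time: 29.05
tool_pos: [442.6, 279.5, 11.2]
tcp_rot: [3.141, 0.001, 3.094]
contact_force: [-1.5, -1.4, 5.6]
grip_width: 45.7
finger_force: 30.0
```

```bash
python3 -m handwheel '[[[0,0,0],[0,0,0],0.6],[[0,0,0],[0,0,0],0.7],[[0,0,0],[0,0,0],0.7],[[0,0,0],[0,0,0],0.7],[[0,0,0],[0,0,-0.03],0.7],[[0,0,0],[0,0,-0.07],0.7],[[0,0,0],[-0.04,0,-0.12],0.5],[[0,0,0],[-0.08,0,-0.15],0.3],[[0,0,0],[-0.08,0,-0.15],0],[[0,0,0],[-0.08,0,-0.15],0],[[0,0,0],[-0.08,0,-0.15],0],[[0,0,0],[-0.08,0,-0.15],0]]'|tail -2
echo "0 -80 0 -150">>log.txt
python3 - <<'E'
from m import *;from t import *
c=capture('wrist');pickle.dump(c,open('w11.pkl','wb'))
print(piece(c,442,279));cv2.imwrite('pics/p4.png',rect(c,6.5,512,350,140,140,4))
to(525,-270,160,180)
E
```

```text
grip_width: 21.0
finger_force: 0.0
(np.float64(31.355359328259908), [(442.7, 279.5, 47.2, 46.8, 87.4, 2143)])
cmd [522.21 275.46 160.24 177.25] meas [520.6 275.4 158.9] 177.29 F [ 0.6 -0.5 -1.1] grip 17.0 0.0 t 30.3 q [ 0.36  0.52  1.44  0.    1.19 -1.17]
turn -2.7 shift -28.9 -544.7 0.2
```

View pics/p4.png

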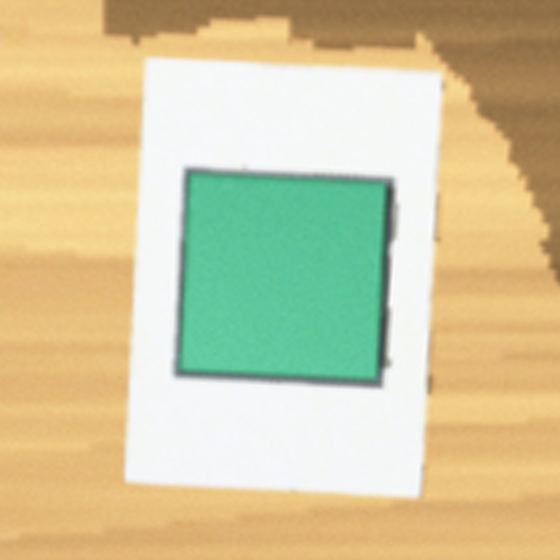

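```bash
python3 -m handwheel '[[[0,0,0],[0,-0.3,0],0],[[0,0,0],[0,-0.3,0],0],[[0,0,0],[0,-0.3,0],0],[[0,0,0],[0,-0.3,0],0],[[0,0,0],[0,-0.3,0],0],[[0,0,0],[0,-0.3,0],0],[[0,0,0],[0,-0.3,0],0],[[0,0,0],[0,-0.3,0],0]]'|head -2
echo "0 0 -300 0">>log.txt
python3 -c "
from t import *
to(503,-334,140,135)"
```

```text
time: 31.1
tool_pos: [507.1, -24.6, 159.7]
cmd [507.83 -24.19 160.24 177.25] meas [507.1 -24.6 159.7] 177.1 F [ 0.1  0.1 -0.2] grip 0.7 0.0 t 31.1 q [-0.2   0.38  1.67  0.    1.09 -1.72]
turn 42.3 shift -10.0 -309.7 20.2
```

```bash
python3 -m handwheel '[[[0,0,42.3],[-0.01,-0.31,0],0],[[0,0,42.3],[-0.01,-0.31,0],0],[[0,0,42.3],[-0.01,-0.31,0],0],[[0,0,42.3],[-0.01,-0.31,0],0],[[0,0,42.3],[-0.01,-0.31,0.01],0],[[0,0,42.3],[-0.01,-0.31,0.02],0],[[0,0,42.3],[-0.01,-0.31,0.02],0],[[0,0,42.3],[-0.01,-0.31,0.02],0],[[0,0,42.3],[-0.01,-0.31,0.02],0],[[0,0,42.3],[-0.01,-0.31,0.02],0]]'|head -2
echo "42.3 -10 -310 20">>log.txt
python3 - <<'E'
from m import *;from t import *
c=capture('wrist');pickle.dump(c,open('w12.pkl','wb'))
z,b=piece(c,446,-278,45);print(z,b)
im=c['image'].astype(int);P=zmap(c);m=(im[...,0]>im[...,1]*2.5)&(P[...,2]>22)&(P[...,2]<35)
n,L,st,ce=cv2.connectedComponentsWithStats(m.astype(np.uint8))
for i in range(1,n):
    if st[i,4]>300:print('red',P[L==i].mean(0).round(0))
to(b[0][0],b[0][1],7,135)
E
```

```text
time: 32.1
tool_pos: [503.7, -331.9, 140.6]
27.39517901322185 [(446.5, -278.5, 50.9, 50.2, -45.0, 1989)]
red [ 341. -279.   27.]
red [ 468. -381.   27.]
cmd [ 502.95 -334.31  140.24  134.95] meas [ 503.8 -332.2  140.8] 135.11 F [ 0.8  0.3 -0.2] grip 0.2 0.0 t 32.15 q [-0.71  0.56  1.42  0.    1.16 -1.5 ]
turn -0.0 shift 79.4 -0.5 133.2
```

```bash
python3 -m handwheel '[[[0,0,0],[0.04,0,0.02],0.78],[[0,0,0],[0.08,0,0.04],0.78],[[0,0,0],[0.08,0,0.05],0.78],[[0,0,0],[0.08,0,0.06],0.78],[[0,0,0],[0.08,0,0.07],0.78],[[0,0,0],[0.08,0,0.08],0.78],[[0,0,0],[0.08,0,0.085],0.78],[[0,0,0],[0.08,0,0.09],0.78],[[0,0,0],[0.08,0,0.11],0.78],[[0,0,0],[0.08,0,0.125],0.78],[[0,0,0],[0.08,0,0.1335],0.78],[[0,0,0],[0.08,0,0.1335],0.78]]'
python3 -m handwheel '[[[0,0,0],[0,0,0],0.5],[[0,0,0],[0,0,0],0.4],[[0,0,0],[0,0,0],0.4],[[0,0,0],[0,0,0],0.4],[[0,0,0],[0,0,0],0.4],[[0,0,0],[0,0,-0.02],0.4],[[0,0,0],[0,0,-0.06],0.4],[[0,0,0],[0,0,-0.1],0.4],[[0,0,0],[0,0,-0.1],0.4],[[0,0,0],[0,0,-0.1],0.4]]'
printf -- "0 80 0 133.5\n0 0 0 -100\n">>log.txt
python3 -c "
from t import *
to(423.7,96.9,107,175)"
```

```text
time: 33.35
tool_pos: [446.0, -277.4, 5.7]
tcp_rot: [-3.142, -0.002, 2.355]
contact_force: [-0.5, -0.0, 0.0]
grip_width: 72.1
finger_force: 0.0
time: 34.35
tool_pos: [446.5, -277.7, 107.2]
tcp_rot: [3.141, 0.001, 2.355]
contact_force: [-0.3, -0.1, -1.4]
grip_width: 51.1
finger_force: 30.0
cmd [ 446.43 -277.7   106.74  134.95] meas [ 446.5 -277.7  107.2] 134.95 F [-0.3 -0.1 -1.4] grip 51.1 30.0 t 34.35 q [-0.7   0.47  1.69  0.    0.98 -1.49]
turn -40.0 shift 281.2 248.6 -0.3
```

```bash
python3 -m handwheel '[[[0,0,-40],[0.281,0.2486,0],0.4],[[0,0,-40],[0.281,0.2486,0],0.4],[[0,0,-40],[0.281,0.2486,0],0.4],[[0,0,-40],[0.281,0.2486,0],0.4],[[0,0,-40],[0.281,0.2486,0],0.4],[[0,0,-40],[0.281,0.2486,0],0.4],[[0,0,-40],[0.281,0.2486,0],0.4],[[0,0,-40],[0.281,0.2486,0],0.4],[[0,0,-40],[0.281,0.2486,0],0.4],[[0,0,-40],[0.281,0.2486,0],0.4],[[0,0,-40],[0.281,0.2486,0],0.4],[[0,0,-40],[0.281,0.2486,0],0.4]]'|head -3
python3 -m handwheel '[[[0,0,0],[0,0,0.02],0.4],[[0,0,0],[0,0,0.05],0.4],[[0,0,0],[0,0,0.075],0.4],[[0,0,0],[0,0,0.088],0.4],[[0,0,0],[0,0,0.091],0.4],[[0,0,0],[0,0,0.093],0.4],[[0,0,0],[0,0,0.0945],0.4],[[0,0,0],[0,0,0.0955],0.4],[[0,0,0],[0,0,0.096],0.4],[[0,0,0],[0,0,0.0965],0.4],[[0,0,0],[0,0,0.0965],0.4],[[0,0,0],[0,0,0.0965],0.4]]'
printf -- "-40 281 248.6 0\n0 0 0 96.5\n">>log.txt
```

```text
time: 35.55
tool_pos: [423.7, 95.8, 106.3]
tcp_rot: [-3.141, -0.001, 3.052]
time: 36.75
tool_pos: [424.3, 96.8, 11.3]
tcp_rot: [3.141, 0.002, 3.054]
contact_force: [-2.1, -1.6, 9.1]
grip_width: 50.9
finger_force: 30.0
```

```bash
python3 -m handwheel '[[[0,0,0],[0,0,-0.0005],0.4],[[0,0,0],[0,0,-0.0005],0.6],[[0,0,0],[0,0,-0.0005],0.75],[[0,0,0],[0,0,-0.0005],0.75],[[0,0,0],[0,0,-0.0005],0.75],[[0,0,0],[0,0,-0.03],0.75],[[0,0,0],[0,0,-0.07],0.75],[[0,0,0],[-0.04,0,-0.12],0.5],[[0,0,0],[-0.08,0,-0.15],0.3],[[0,0,0],[-0.08,0,-0.15],0],[[0,0,0],[-0.08,0,-0.15],0],[[0,0,0],[-0.08,0,-0.15],0]]'|tail -2
echo "0 -80 0 -150">>log.txt
python3 - <<'E'
from m import *;from t import *
c=capture('wrist');pickle.dump(c,open('w13.pkl','wb'))
print(piece(c,423,97));cv2.imwrite('pics/p5.png',rect(c,6.5,493,167,140,140,4))
to(200,485,227,157.5)
E
```

```text
grip_width: 33.5
finger_force: 0.0
(np.float64(31.39259918320664), [(424.5, 97.2, 51.8, 51.1, 85.0, 2059)])
cmd [503.53  89.77 160.24 174.95] meas [501.7  89.8 158.8] 174.96 F [-0.7 -0.8 -0.5] grip 29.5 0.0 t 38.0 q [ 0.03  0.38  1.66  0.    1.1  -1.46]
turn 17.5 shift 337.1 367.0 -66.8
```

View pics/p5.png

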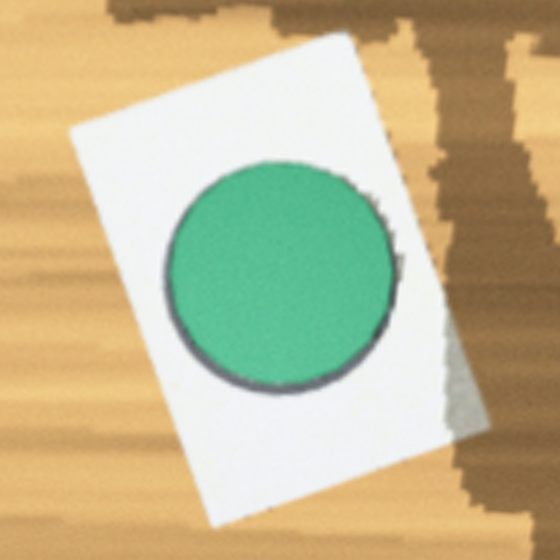

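All within ~1 mm. I retreat and take a final overview.

```bash
python3 -m handwheel '[[[0,0,0],[0.1,0.1,-0.1],0],[[0,0,0],[0.1,0.1,-0.1],0],[[0,0,0],[0.1,0.1,-0.1],0],[[0,0,0],[0.1,0.1,-0.1],0],[[0,0,0],[0.1,0.1,-0.1],0],[[0,0,0],[0.1,0.1,-0.1],0]]'|head -2
python3 - <<'E'
from plant import *;import cv2
c=capture('scene');cv2.imwrite('pics/fin.png',cv2.resize(c['image'][:,:,::-1],(784,588)))
import pickle,numpy as np
from h import zmap
# bystanders before/after in the scene camera
a=pickle.load(open('scene.pkl','rb'))
for n,(x0,x1,y0,y1) in dict(jar=(525,562,230,274),ring=(280,328,352,394)).items():
    s=np.s_[int(y0/1.4):int(y1/1.4),int(x0/1.4):int(x1/1.4)];pa,pb=zmap(a)[s],zmap(c)[s]
    for p in(pa,pb):m=p[...,2]>5;print(n,p[m].mean(0).round(1),m.sum())
E
```

```text
time: 38.6
tool_pos: [411.8, 197.9, 259.1]
jar [545.5 191.   41.8] 408
jar [544.7 192.1  40.1] 407
ring [ 552.4 -195.8   26.2] 310
ring [ 546.9 -194.4   16. ] 307
```

View pics/fin.png

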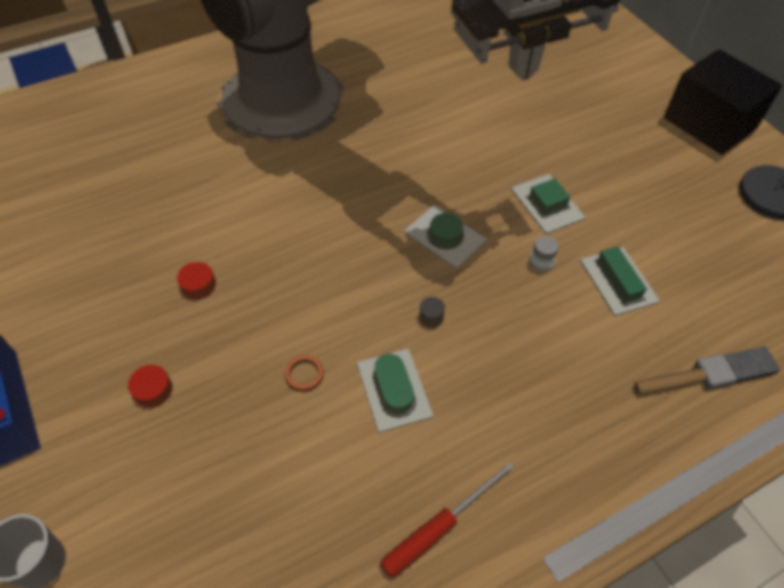

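The overview shows all four pieces on their cards, and the jar (544,253) and ring (304,372) at the same pixels as at the start.

```bash
python3 -c "
from plant import *
print(close_job())"
```

```text
the job is handed in; nothing more can be done
None
```

I handed the job in at about 39 s: all four glass pieces lie flat on their matching cards, each within about 1 mm of centre by the wrist camera, and the jar and copper ring appear unmoved.

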